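# Weigh out two paint pots on the sprung scale

### The job

Weigh out the paint for the next table: load the scale's pan with the two small paint pots, standing upright side by side, so that the pan sinks until its pointer lies on the dark target band of the index plate. Set them down gently, so that the pan never bangs on its bottom stop, and leave the big jar off the pan.

Things in the scene. Friction and masses are not known exactly. Their poses are not given: they have to be found in the camera images.
- pot_a_mid (a point): One of the two small pots: white paint pot with a dark brown screw lid, upright on the table: not the much bigger jar of the same look (82 mm across, 100 mm tall, 700 g, which alone sinks the pan past the band). Round, 54 mm across and 65 mm tall, about 250 g. This point is its centre, 32.5 mm above its underside; z is up.
- pot_b_mid (a point): The other small pot: white paint pot with a dark brown screw lid, upright on the table: same size and weight as the first. Round, 54 mm across and 65 mm tall, about 250 g. This point is its centre, 32.5 mm above its underside; z is up.
- pan_floor (a point): Centre of the upper face of the aluminium pan, which stays level; 135 mm above the table when empty. Tray 150 mm (its x) by 230 mm (its y) with a lip 10 mm high: the pots fit side by side along y, each about 52 mm from the centre. z is up. Its x points to the white index plate, 92 mm from the centre, 148 mm high. Fixed grey base 170 x 220 x 45 mm below, turned up to 20 degrees.
- pan (a joint): How far the pan has sunk on its spring, in m: 0 empty, 0.07 at the bottom stop. It sinks about 8 mm for each 100 g, so about 0.02 for one small pot. The pointer on the pan lies on the dark target band (20 mm tall) from 0.030 to 0.050.
Things that resemble listed ones, but are neither listed nor needed, are in the scene too. What is shaped like the part that bears pot_a_mid but green or orange is not meant.

How it is judged:
By the outcome, as a careful person would: the job done as asked, in the order asked, and still so for the second after the job is handed in, with the robot touching nothing.
It also fails if it takes over 61 s, if anything falls off the work surface, if the arm or the gripper's body presses on something with over 40 N, if the wrist force passes 120 N, or if a joint passes its speed limit or range.

### The arm

A 6-joint arm with a two-finger parallel gripper is mounted at the origin on the work surface. World frame = base frame: x ahead of the robot, y to its left, z up, the work surface at z = 0. Lengths are in m, angles in rad, forces in N, time in s.
With the tool pointing down it reaches from about 0.275 to 0.85 m from the base axis. Payload 19 kg.
Tool frame: the origin (TCP) lies at the very end of the fingers, on their centre line; the grasp point (between the pads) lies 19 mm behind it; z points along the fingers, y is the direction in which the jaws open and shut (so a half turn about z gives the same grasp; the last joint's range is limited). The gripper opens to 85 mm and grips with 20 to 120 N. Pads are 22 mm wide; open, the fingers measure 114 mm over their backs; the gripper's body (76 mm by 85 mm) begins 54 mm behind the grasp point. The pads swing forward as they close: fully open they stand 13 mm farther back than shut.
Start: joints at [1.069, 0.15, 1.437, -0, 1.554, -0.134], TCP at [0.207, 0.537, 0.231] pointing down, gripper open.
Joint ranges: [-2.8, 2.8], [-0.68, 2.1], [0.12, 2.68], [-1.39, 4.53], [0.16, 2.79], [-2.81, 2.81]. Speed limits (rad/s): [1.89, 1.89, 2.22, 3.01, 3.01, 3.01].

### API

Orientations are given as a rotation vector (axis times angle).
In Python, from plant import readout, get_image, r gives the robot as it stands.
- The arm moves only by the tool step_arm, never from a script. Its argument "motion" is a list of rows, each an object of numbers: "hand": the finger opening in cm, from 0 to 8.54; "dx", "dy", "dz": the shift along the tool's x, y, z in cm; "ax", "ay", "az": the turn, a rotation vector about the tool's x, y, z in degrees. In form: [{"hand": .., "dx": .., "dy": .., "dz": .., "ax": .., "ay": .., "az": ..}, ...]. A call has exactly 10 rows; each row is the pose to reach, as a shift and turn from the pose commanded when the call began, along the tool's axes at that moment; what a row does not reach only later rows make up. A row lasts 1/10 s, in which the tool goes at most 50 mm and 8.59 degrees, less where a joint would pass 70% of its speed; a pose out of reach is approached as far as the arm can. A call with a gripper value outside its range is refused whole. The fingers move at their own pace and stop on an object; "force" is the grip in N (left out, the last holds). Time passes only in rows, so rows that repeat a pose let the fingers close, or fill a call up. It gives the time, the measured TCP pose, the force and the opening at its end, in the units of the state.
- readout.observe(): the state, without advancing time (a new reading comes with each control period).
- get_image(name): name is "scene" or "side" or "wrist"; returns a dict with "frame" (384x512x3 uint8, red, green, blue), "K" (3x3 intrinsics, pixels), "origin" and "rotation" of the camera in the world; the wrist camera has in their place "mount" (4x4, takes a point from camera to tool coordinates, whose origin is the TCP and whose axes are the flange's). Camera axes: x right, y down, z forward; pixel columns grow to the right and rows downward; lengths in m; the calibration is good to about 2 mm. A picture is of the moment at which its call begins: read the wrist's pose just before it. There is no depth.
- r.close_job(): hands the job in, once; it reports no verdict.
The state is a dict: "t": time; "joint_pos": joint angles; "qvel": joint speeds; "joint_torque": joint torques, N m; "tcp_pos": TCP position; "tool_rot": TCP orientation; "ft_force": force on the tool from outside, world axes, zero at the start; "torque": the same for the moment, N m; "grip_width": finger opening in m.
Only numpy, scipy, OpenCV 4.12 (cv2) and the standard library are available. Lean on these libraries where they do the work, as an engineer would, in place of code of your own. Each camera call takes 0.05 s, during which the arm holds its last target. There are 200 camera calls.

## Working session

There is one attempt and no reset: what is moved stays moved. The work goes in short steps, Python scripts to look and compute and a tool call to move; the robot and the scene stay as the last step left them, time stands still between calls to the robot, and variables do not carry over. Pictures are saved under pics/ and viewed, about 8 in all and at most 12, crops included, and the job is handed in when it is done.

Besides the shell and the picture viewer there is one more tool, called after ">>>" as name(argument=value, ...) on one line, values as JSON. step_arm: Moves the arm, as the interface text tells. Its arguments: {"type":"object","properties":{"motion":{"type":"array","items":{"type":"object","properties":{"hand":{"type":"number"},"dx":{"type":"number"},"dy":{"type":"number"},"dz":{"type":"number"},"ax":{"type":"number"},"ay":{"type":"number"},"az":{"type":"number"}}}},"force":{"type":"number"}},"required":["motion"]}

```bash
mkdir -p pics; ls; cat > h.py <<'E'
from plant import readout, get_image, r
import numpy as np, cv2, pickle
from scipy.spatial.transform import Rotation as R
def grab(n):
    s=readout.observe(); im=get_image(n)
    if 'mount' in im:
        T=np.eye(4);T[:3,:3]=R.from_rotvec(s['tool_rot']).as_matrix();T[:3,3]=s['tcp_pos']
        W=T@np.array(im['mount']); im['origin']=W[:3,3]; im['rotation']=W[:3,:3]
    pickle.dump({k:np.array(v) for k,v in im.items()},open(f'pics/{n}.pkl','wb'))
    return im
def load(n): return pickle.load(open(f'pics/{n}.pkl','rb'))
def cast(im,u,v,z):
    d=np.array(im['rotation'])@np.linalg.solve(np.array(im['K']),[u,v,1.]); o=np.array(im['origin'])
    return o+d*(z-o[2])/d[2]
def proj(im,p):
    q=np.array(im['K'])@(np.array(im['rotation']).T@(np.array(p)-im['origin'])); return q[:2]/q[2]
def save(n,a): cv2.imwrite('pics/'+n,cv2.cvtColor(np.ascontiguousarray(a),cv2.COLOR_RGB2BGR))
E
python3 - <<'E'
from h import *
s=readout.observe();print({k:np.round(v,3) for k,v in s.items()})
a=grab('scene');b=grab('side')
for i in(a,b):print(np.round(i['origin'],3),np.round(i['rotation'],2).tolist(),i['K'][0])
save('scene1.png',cv2.resize(a['frame'],(800,600)));save('side1.png',cv2.resize(b['frame'],(800,600)))
E
```

```text
pics
{'t': np.float64(0.0), 'joint_pos': array([ 1.069,  0.151,  1.438,  0.   ,  1.554, -0.134]), 'qvel': array([-0.   , -0.   , -0.001,  0.001, -0.001,  0.003]), 'joint_torque': array([-1.0000e-03, -7.1300e+01, -5.7089e+01, -0.0000e+00,  9.0000e-03,
        0.0000e+00]), 'tcp_pos': array([0.207, 0.536, 0.231]), 'tool_rot': array([-5.740e-01, -3.088e+00,  2.000e-03]), 'ft_force': array([ 0.049, -0.251, -0.299]), 'torque': array([-0.065, -0.002, -0.013]), 'grip_width': np.float64(0.085)}
[ 1.234 -0.019  0.571] [-1.66, -1.57, 0.88] [430.30869628   0.         261.04011472]
[ 0.318 -0.561  0.614] [-2.23, 0.43, -0.18] [380.4833677    0.         261.13676202]
```

View pics/scene1.png

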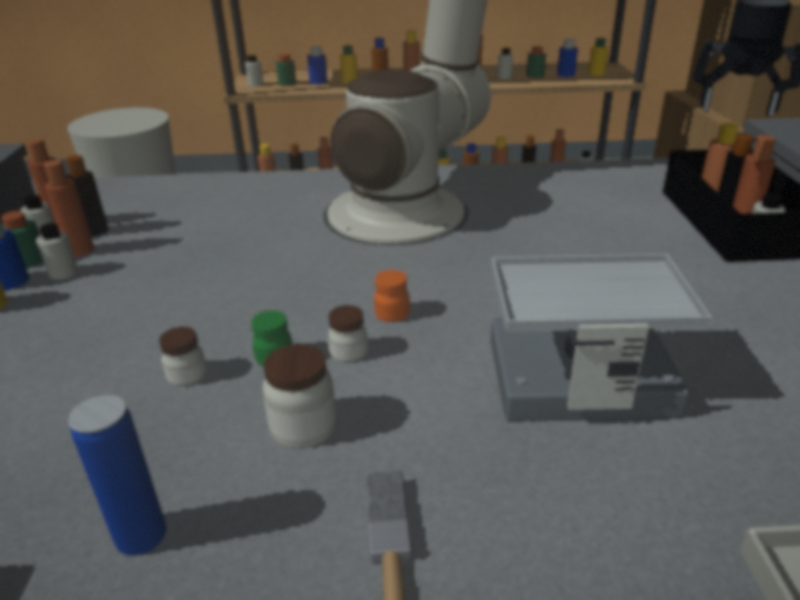

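View pics/side1.png

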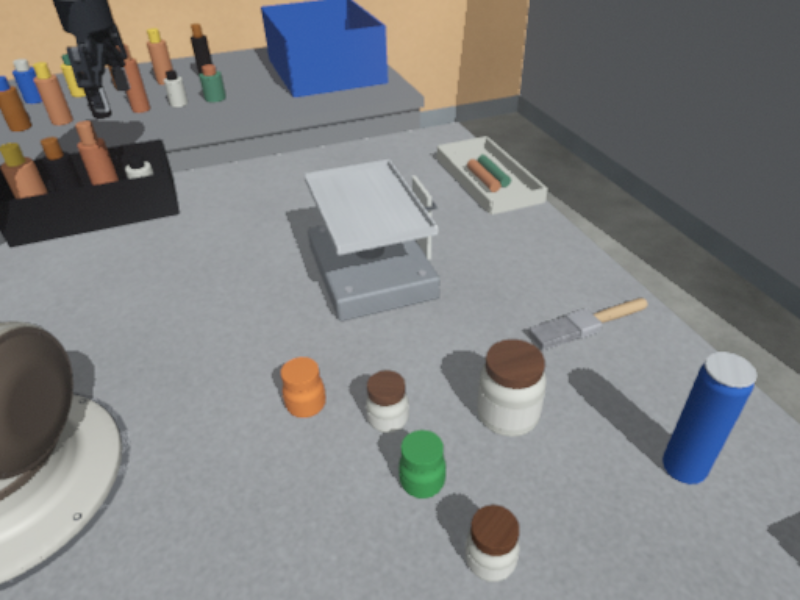

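The scene view shows two small brown-lidded white pots at about (347,333) and (183,355) in 800x600 pixels, and side shows them at (387,400) and (494,542). The big jar is at (300,395) in scene and (513,388) in side. The green and orange pots are decoys. The empty pan is at (600,290) in scene and (370,205) in side.

```bash
python3 - <<'E'
from h import *
k=512/800
def lids(im):
    h=cv2.cvtColor(np.array(im['frame']),cv2.COLOR_RGB2HSV)
    f=im['frame'].astype(int)
    m=((h[...,0]<14)&(h[...,1]>70)&(h[...,2]<125)&(h[...,2]>20)).astype(np.uint8)
    n,l,st,c=cv2.connectedComponentsWithStats(m)
    return [(st[i],c[i]) for i in range(1,n) if st[i][4]>100]
for n in('scene','side'):
    im=load(n);print(n)
    for st,c in lids(im): print(st,c.round(1),(c/k).round(0),'z.06',cast(im,*c,.060).round(3),'w',np.linalg.norm(cast(im,st[0],c[1],.06)-cast(im,st[0]+st[2],c[1],.06)).round(3))
P={'scene':[(492,257),(688,254),(706,321),(498,323)],'side':[(306,178),(395,163),(436,230),(345,248)]}
for n in P:
    im=load(n);C=np.array([cast(im,u*k,v*k,.145) for u,v in P[n]]);print(n,C.round(3).tolist(),C.mean(0).round(3),[np.linalg.norm(C[i]-C[i-1]).round(3) for i in range(4)])
im=load('side')['frame'];save('crop1.png',cv2.resize(im[215:375,160:370],(788,600)))
E
```

```text
sceneTraceback (most recent call last):
  File "<stdin>", line 11, in <module>
  File "h.py", line 14, in cast
    return o+d*(z-o[2])/d[2]
                        ~^^^
IndexError: invalid index to scalar variable.
```

The camera rotation turns out to be a rotation vector, so I'll convert it.

```bash
sed -i "s/^def cast/def M(im):\n    q=np.array(im['rotation']); return q if q.shape==(3,3) else R.from_rotvec(q).as_matrix()\ndef cast/; s/d=np.array(im\['rotation'\])@/d=M(im)@/; s/np.array(im\['rotation'\]).T@/M(im).T@/" h.py
cat > lids.py <<'E'
from h import *
def lids(im,amin=100):
    h=cv2.cvtColor(np.array(im['frame']),cv2.COLOR_RGB2HSV)
    m=((h[...,0]<14)&(h[...,1]>70)&(h[...,2]<125)&(h[...,2]>20)).astype(np.uint8)
    n,l,st,c=cv2.connectedComponentsWithStats(m)
    return [(st[i],c[i]) for i in range(1,n) if st[i][4]>amin]
E
python3 - <<'E'
from lids import *
k=512/800
for n in('scene','side'):
    im=load(n);print(n)
    for st,c in lids(im): print(st,c.round(1),(c/k).round(0),'z.06',cast(im,*c,.060).round(3),'w',np.linalg.norm(cast(im,st[0],c[1],.06)-cast(im,st[0]+st[2],c[1],.06)).round(3))
P={'scene':[(492,257),(688,254),(706,321),(498,323)],'side':[(306,178),(395,163),(436,230),(345,248)]}
for n in P:
    im=load(n);C=np.array([cast(im,u*k,v*k,.145) for u,v in P[n]]);print(n,C.round(3).tolist(),C.mean(0).round(3),[np.linalg.norm(C[i]-C[i-1]).round(3) for i in range(4)])
im=load('side')['frame'];save('crop1.png',cv2.resize(im[215:375,160:370],(788,600)))
E
```

```text
scene
[258  28  10  18 142] [262.7  35.8] [410.  56.] z.06 [-1.096  0.086  0.06 ] w 0.052
[352  83  10  20 140] [356.9  93.8] [558. 147.] z.06 [-0.181  0.365  0.06 ] w 0.034
[ 448   86   48   52 1433] [474.4 109.3] [741. 171.] z.06 [-0.007  0.693  0.06 ] w 0.146
[  17   88   43   76 1574] [ 38.4 124.3] [ 60. 194.] z.06 [-0.011 -0.648  0.06 ] w 0.134
[203  88  10  20 147] [207.9  98.3] [325. 154.] z.06 [-0.188 -0.146  0.06 ] w 0.034
[  0 134  16  13 157] [  7.8 139.7] [ 12. 218.] z.06 [ 0.094 -0.693  0.06 ] w 0.046
[245 177  17  29 269] [255.  193.7] [398. 303.] z.06 [ 0.431 -0.005  0.06 ] w 0.038
[211 196  20  16 232] [220.7 203.3] [345. 318.] z.06 [ 0.464 -0.08   0.06 ] w 0.043
[103 210  21  16 229] [112.7 216.9] [176. 339.] z.06 [ 0.498 -0.301  0.06 ] w 0.044
[170 221  37  28 803] [188.  234.1] [294. 366.] z.06 [ 0.567 -0.14   0.06 ] w 0.072
side
[ 50  77  26  42 150] [ 64.  100.8] [100. 158.] z.06 [0.125 0.751 0.06 ] w 0.087
[  0 105  15  23 136] [  6.5 113.9] [ 10. 178.] z.06 [-0.042  0.725  0.06 ] w 0.048
[311 218  37  31 898] [329.4 232.5] [515. 363.] z.06 [ 0.633 -0.105  0.06 ] w 0.074
[235 238  24  22 419] [246.7 248.1] [385. 388.] z.06 [ 0.464 -0.081  0.06 ] w 0.047
[302 323  30  33 774] [316.2 339. ] [494. 530.] z.06 [ 0.501 -0.3    0.06 ] w 0.047
scene [[0.462, 0.119, 0.145], [0.475, 0.375, 0.145], [0.629, 0.333, 0.145], [0.616, 0.102, 0.145]] [0.545 0.232 0.145] [np.float64(0.154), np.float64(0.256), np.float64(0.159), np.float64(0.231)]
side [[0.475, 0.331, 0.145], [0.629, 0.323, 0.145], [0.611, 0.103, 0.145], [0.476, 0.11, 0.145]] [0.548 0.217 0.145] [np.float64(0.221), np.float64(0.155), np.float64(0.221), np.float64(0.135)]
```

View pics/crop1.png

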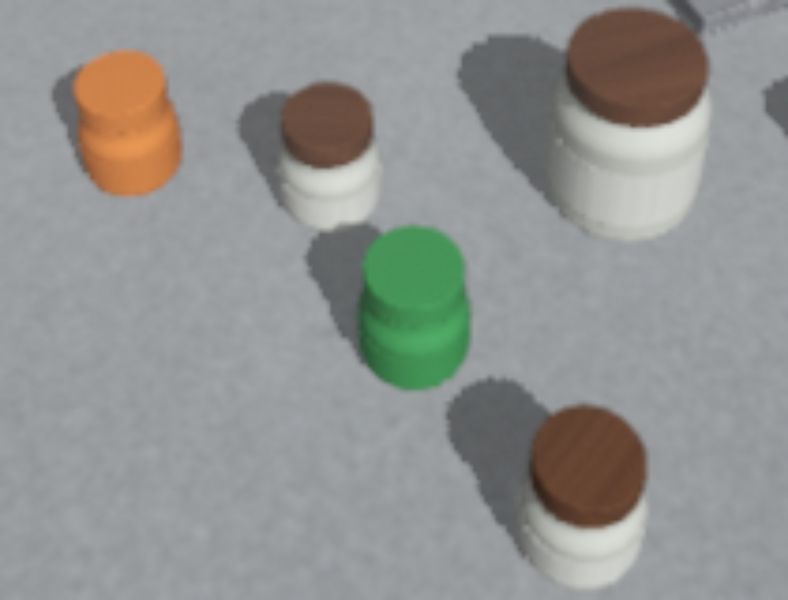

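Two pots fit the description. Both views put them at (0.464,-0.080) and (0.500,-0.300) with lids about 45 mm across. The 73 mm lid is the big jar, and green and orange are excluded. The enlarged crop confirms this. The next step is a closer wrist view of the pan.

```bash
cat > go.py <<'E'
from h import *
def go(p,yaw):  # yaw of tool y in deg
    s=readout.observe();A=R.from_rotvec(s['tool_rot'])
    y=np.radians(yaw);yv=np.array([np.cos(y),np.sin(y),0]);zv=np.array([0,0,-1.]);xv=np.cross(yv,zv)
    B=R.from_matrix(np.c_[xv,yv,zv])
    print('t',s['t'].round(2),'d cm',(A.inv().apply(np.array(p)-s['tcp_pos'])*100).round(2),'a deg',np.degrees((A.inv()*B).as_rotvec()).round(2))
E
python3 -c "
from go import *
go([.5,.2,.33],-4)
print(np.round(get_image('wrist')['mount'],3))"
```

```text
Traceback (most recent call last):
  File "go.py", line 6, in go
    print('t',s['t'].round(2),'d cm',(A.inv().apply(np.array(p)-s['tcp_pos'])*100).round(2),'a deg',np.degrees((A.inv()*B).as_rotvec()).round(2))
              ^^^^^^^^^^^^
AttributeError: 'float' object has no attribute 'round'
```

```bash
sed -i "s/s\['t'\].round(2)/round(s['t'],2)/" go.py
python3 -c "
from go import *
go([.5,.2,.33],-4)
print(np.round(get_image('wrist')['mount'],3))"
```

```text
t 0.1 d cm [-39.47 -20.85  -9.91] a deg [-6.000e-02  3.000e-02  7.293e+01]
[[ 0.002 -0.964 -0.268  0.067]
 [ 1.     0.003 -0.    -0.   ]
 [ 0.001 -0.268  0.964 -0.143]
 [ 0.     0.     0.     1.   ]]
```

>>> step_arm(motion=[{"dx": -4,"dy": -1.7,"dz": -2,"az": 8,"hand": 8.5},{"dx": -8,"dy": -3.4,"dz": -4,"az": 16,"hand": 8.5},{"dx": -12,"dy": -5.1,"dz": -6,"az": 24,"hand": 8.5},{"dx": -16,"dy": -7,"dz": -8,"az": 32,"hand": 8.5},{"dx": -20,"dy": -9,"dz": -10,"az": 40,"hand": 8.5},{"dx": -24,"dy": -11,"dz": -10,"az": 48,"hand": 8.5},{"dx": -28,"dy": -12.5,"dz": -10,"az": 56,"hand": 8.5},{"dx": -33,"dy": -15,"dz": -10,"az": 64,"hand": 8.5},{"dx": -38,"dy": -17,"dz": -10,"az": 73,"hand": 8.5},{"dx": -38,"dy": -17,"dz": -10,"az": 73,"hand": 8.5}])

```text
invalid input
```

```bash
python3 -c "
from go import *
w=grab('wrist');print(w['K'][0]); save('w1.png',cv2.resize(w['frame'],(800,600)))
s=readout.observe();print(s['tcp_pos'].round(3),np.abs(s['qvel']).max())
go([.464,-.08,.20],-4)"
```

```text
[273.26713814   0.         261.27442396]
[0.207 0.536 0.231] 0.0016292327350532578
t 0.2 d cm [-46.17 -48.26   3.13] a deg [-4.000e-02  3.000e-02  7.293e+01]
```

View pics/w1.png

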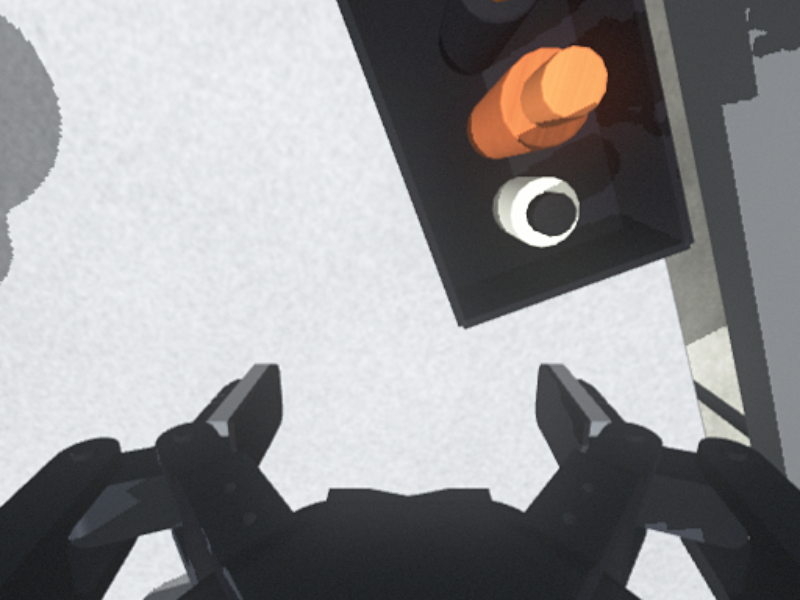

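The move was refused, and the picture shows only the tool box from the start pose. I'll give all the keys this time.

>>> step_arm(motion=[{"hand": 8.5,"dx": -4,"dy": -1.7,"dz": -2,"ax": 0,"ay": 0,"az": 8},{"hand": 8.5,"dx": -8,"dy": -3.4,"dz": -4,"ax": 0,"ay": 0,"az": 16},{"hand": 8.5,"dx": -12,"dy": -5.1,"dz": -6,"ax": 0,"ay": 0,"az": 24},{"hand": 8.5,"dx": -16,"dy": -7,"dz": -8,"ax": 0,"ay": 0,"az": 32},{"hand": 8.5,"dx": -20,"dy": -9,"dz": -10,"ax": 0,"ay": 0,"az": 40},{"hand": 8.5,"dx": -24,"dy": -11,"dz": -10,"ax": 0,"ay": 0,"az": 48},{"hand": 8.5,"dx": -28,"dy": -12.5,"dz": -10,"ax": 0,"ay": 0,"az": 56},{"hand": 8.5,"dx": -33,"dy": -15,"dz": -10,"ax": 0,"ay": 0,"az": 64},{"hand": 8.5,"dx": -38,"dy": -17,"dz": -10,"ax": 0,"ay": 0,"az": 73},{"hand": 8.5,"dx": -38,"dy": -17,"dz": -10,"ax": 0,"ay": 0,"az": 73}], force=50)

```text
t: 1.2
tcp_pos: [0.5029, 0.2378, 0.3304]
tool_rot: [2.309, 2.13, -0.002]
ft_force: [-0.0, 0.8, 0.4]
grip_width: 0.0851
```

```bash
python3 -c "
from go import *
w=grab('wrist'); save('w2.png',cv2.resize(w['frame'],(800,600)))
s=readout.observe();print(s['tcp_pos'].round(3),np.abs(s['qvel']).max())
go([.464,-.08,.20],-4)"
```

```text
[0.502 0.239 0.33 ] 0.06715684251229834
t 1.25 d cm [-32.04  -1.39  13.08] a deg [-0.06  0.06 -0.37]
```

View pics/w2.png

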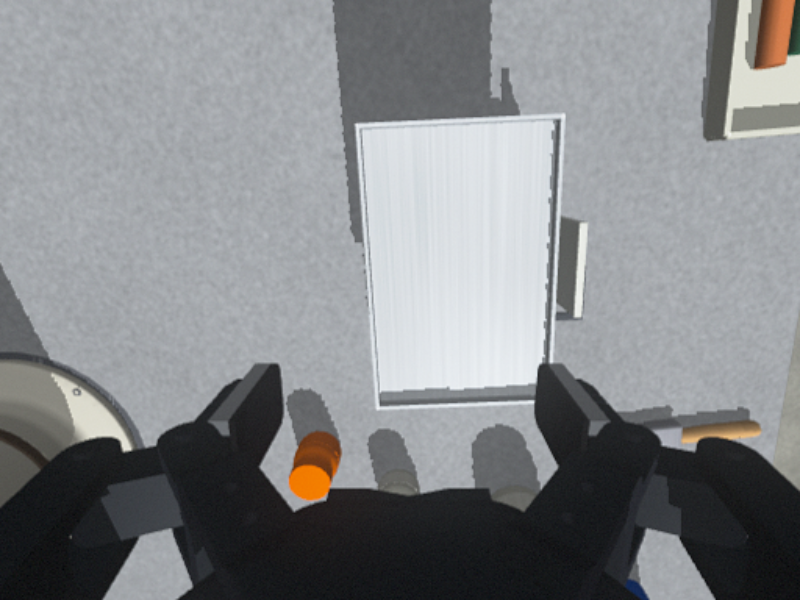

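The wrist view shows the pan with its rim corners at (356,125), (564,115), (378,409) and about (550,402). The index plate is on the right at (577,268). Next I'll measure the pan and move toward pot A.

```bash
python3 -c "
from go import *
im=load('wrist');k=.64
C=np.array([cast(im,u*k,v*k,.145) for u,v in [(356,125),(564,115),(550,402),(378,409)]])
print(C.round(3).tolist(),C.mean(0).round(3),[np.linalg.norm(C[i]-C[i-1]).round(3) for i in range(4)])
for a,b in((0,1),(3,2),(3,0),(2,1)): d=C[b]-C[a];print(np.degrees(np.arctan2(d[1],d[0])).round(1))
"
```

```text
[[0.474, 0.344, 0.145], [0.623, 0.339, 0.145], [0.616, 0.11, 0.145], [0.468, 0.115, 0.145]] [0.545 0.227 0.145] [np.float64(0.229), np.float64(0.149), np.float64(0.229), np.float64(0.148)]
-1.9
-1.8
88.4
88.2
```

>>> step_arm(motion=[{"hand": 8.5,"dx": -3,"dy": -0.1,"dz": 0.5,"ax": 0,"ay": 0,"az": 0},{"hand": 8.5,"dx": -7,"dy": -0.3,"dz": 1,"ax": 0,"ay": 0,"az": 0},{"hand": 8.5,"dx": -11,"dy": -0.5,"dz": 2,"ax": 0,"ay": 0,"az": 0},{"hand": 8.5,"dx": -15,"dy": -0.7,"dz": 3,"ax": 0,"ay": 0,"az": 0},{"hand": 8.5,"dx": -19,"dy": -0.9,"dz": 5,"ax": 0,"ay": 0,"az": 0},{"hand": 8.5,"dx": -23,"dy": -1.1,"dz": 7,"ax": 0,"ay": 0,"az": 0},{"hand": 8.5,"dx": -27,"dy": -1.3,"dz": 9,"ax": 0,"ay": 0,"az": 0},{"hand": 8.5,"dx": -30,"dy": -1.4,"dz": 11,"ax": 0,"ay": 0,"az": 0},{"hand": 8.5,"dx": -32,"dy": -1.4,"dz": 13,"ax": 0,"ay": 0,"az": 0},{"hand": 8.5,"dx": -32,"dy": -1.4,"dz": 13,"ax": 0,"ay": 0,"az": 0}])

```text
t: 2.25
tcp_pos: [0.4622, -0.0777, 0.199]
tool_rot: [-2.297, -2.139, 0.003]
ft_force: [0.1, 0.7, 0.5]
grip_width: 0.0852
```

```bash
python3 -c "
from go import *
from lids import lids
w=grab('wrist'); save('w3.png',cv2.resize(w['frame'],(800,600)))
s=readout.observe();print(s['tcp_pos'].round(3),s['joint_pos'].round(2))
for st,c in lids(w,300): print(st,c.round(1),cast(w,*c,.063).round(3))
go([.464,-.08,.012],-4)"
```

```text
[ 0.463 -0.077  0.201] [-0.33 -0.06  1.72  0.    1.48 -0.26]
[ 379  196   80   60 1777] [412.4 225. ] [ 0.625 -0.139  0.063]
t 2.3 d cm [-0.32  0.17 18.85] a deg [-0.1  -0.04 -0.07]
```

View pics/w3.png

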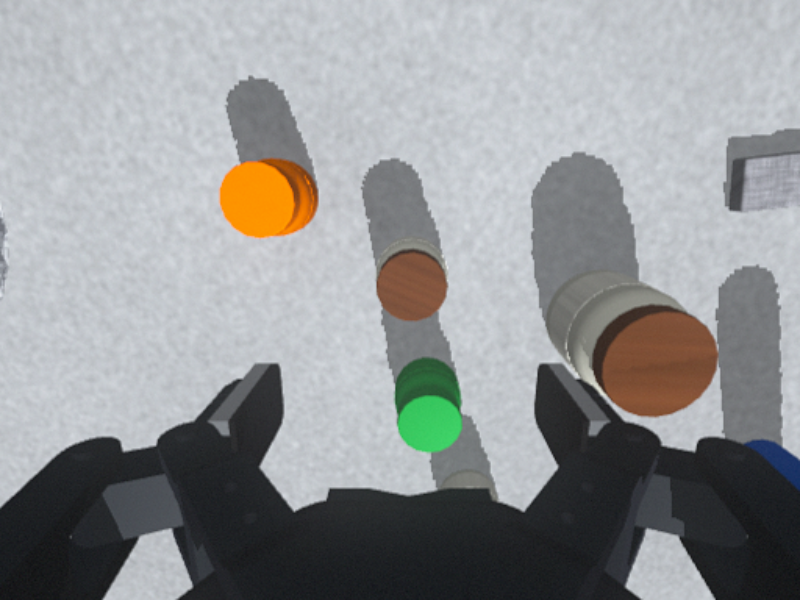

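The wrist view shows pot A's lid centred at (411,285), with green at (430,425), orange at (258,199) and the big jar at (657,360).

```bash
python3 -c "
from go import *
w=load('wrist');k=.64
for n,u,v,z in(('A',411,285,.065),('gr',430,425,.065),('or',258,199,.065),('jar',657,361,.1)): print(n,cast(w,u*k,v*k,z).round(3))
p=cast(w,411*k,285*k,.065);p[2]=.012;go(p,-4)"
```

```text
A [ 0.464 -0.08   0.065]
gr [ 0.471 -0.186  0.065]
or [ 0.371 -0.017  0.065]
jar [ 0.612 -0.129  0.1  ]
t 2.3 d cm [-0.28  0.2  18.85] a deg [-0.1  -0.04 -0.07]
```

>>> step_arm(motion=[{"hand": 8.5,"dx": -0.3,"dy": 0.2,"dz": 2,"ax": 0,"ay": 0,"az": 0},{"hand": 8.5,"dx": -0.3,"dy": 0.2,"dz": 5,"ax": 0,"ay": 0,"az": 0},{"hand": 8.5,"dx": -0.3,"dy": 0.2,"dz": 8,"ax": 0,"ay": 0,"az": 0},{"hand": 8.5,"dx": -0.3,"dy": 0.2,"dz": 11,"ax": 0,"ay": 0,"az": 0},{"hand": 8.5,"dx": -0.3,"dy": 0.2,"dz": 14,"ax": 0,"ay": 0,"az": 0},{"hand": 8.5,"dx": -0.3,"dy": 0.2,"dz": 16,"ax": 0,"ay": 0,"az": 0},{"hand": 8.5,"dx": -0.3,"dy": 0.2,"dz": 17.5,"ax": 0,"ay": 0,"az": 0},{"hand": 8.5,"dx": -0.3,"dy": 0.2,"dz": 18.4,"ax": 0,"ay": 0,"az": 0},{"hand": 8.5,"dx": -0.3,"dy": 0.2,"dz": 18.8,"ax": 0,"ay": 0,"az": 0},{"hand": 8.5,"dx": -0.3,"dy": 0.2,"dz": 18.8,"ax": 0,"ay": 0,"az": 0}])

```text
t: 3.3
tcp_pos: [0.4656, -0.0796, 0.0137]
tool_rot: [2.298, 2.142, 0.0]
ft_force: [0.3, -0.1, 0.1]
grip_width: 0.0853
```

>>> step_arm(motion=[{"hand": 4,"dx": 0,"dy": 0,"dz": 0,"ax": 0,"ay": 0,"az": 0},{"hand": 4,"dx": 0,"dy": 0,"dz": 0,"ax": 0,"ay": 0,"az": 0},{"hand": 4,"dx": 0,"dy": 0,"dz": 0,"ax": 0,"ay": 0,"az": 0},{"hand": 4,"dx": 0,"dy": 0,"dz": 0,"ax": 0,"ay": 0,"az": 0},{"hand": 4,"dx": 0,"dy": 0,"dz": 0,"ax": 0,"ay": 0,"az": 0},{"hand": 4,"dx": 0,"dy": 0,"dz": 0,"ax": 0,"ay": 0,"az": 0},{"hand": 4,"dx": 0,"dy": 0,"dz": 0,"ax": 0,"ay": 0,"az": 0},{"hand": 4,"dx": 0,"dy": 0,"dz": 0,"ax": 0,"ay": 0,"az": 0},{"hand": 4,"dx": 0,"dy": 0,"dz": 0,"ax": 0,"ay": 0,"az": 0},{"hand": 4,"dx": 0,"dy": 0,"dz": 0,"ax": 0,"ay": 0,"az": 0}], force=30)

```text
t: 4.3
tcp_pos: [0.4656, -0.0802, 0.0142]
tool_rot: [2.299, 2.14, 0.001]
ft_force: [-5.1, 1.6, 12.0]
grip_width: 0.0524
```

```bash
python3 -c "
from go import *
go([.547,.279,.25],-1.8)"
```

```text
t 4.3 d cm [ 36.4    5.59 -23.58] a deg [ 0.05  0.01 -2.28]
```

The width is 52.4 mm with 12 N upward, so the pads seem to be on the sloping shoulder. I'll regrasp lower.

>>> step_arm(motion=[{"hand": 8,"dx": 0,"dy": 0,"dz": 0,"ax": 0,"ay": 0,"az": 0},{"hand": 8,"dx": 0,"dy": 0,"dz": 0,"ax": 0,"ay": 0,"az": 0},{"hand": 8,"dx": 0,"dy": 0,"dz": 0.4,"ax": 0,"ay": 0,"az": 0},{"hand": 8,"dx": 0,"dy": 0,"dz": 0.8,"ax": 0,"ay": 0,"az": 0},{"hand": 4,"dx": 0,"dy": 0,"dz": 0.8,"ax": 0,"ay": 0,"az": 0},{"hand": 4,"dx": 0,"dy": 0,"dz": 0.8,"ax": 0,"ay": 0,"az": 0},{"hand": 4,"dx": 0,"dy": 0,"dz": 0.8,"ax": 0,"ay": 0,"az": 0},{"hand": 4,"dx": 0,"dy": 0,"dz": 0.8,"ax": 0,"ay": 0,"az": 0},{"hand": 4,"dx": 0,"dy": 0,"dz": 0.8,"ax": 0,"ay": 0,"az": 0},{"hand": 4,"dx": 0,"dy": 0,"dz": 0.8,"ax": 0,"ay": 0,"az": 0}], force=30)

```text
t: 5.3
tcp_pos: [0.4653, -0.0801, 0.0053]
tool_rot: [2.299, 2.141, -0.0]
ft_force: [0.1, 0.2, 0.1]
grip_width: 0.0532
```

```bash
python3 -c "
from go import *
go([.547,.279,.25],-1.8)"
```

```text
t 5.3 d cm [ 36.4    5.6  -24.47] a deg [ 0.    0.01 -2.27]
```

>>> step_arm(motion=[{"hand": 4,"dx": 0,"dy": 0,"dz": -1,"ax": 0,"ay": 0,"az": 0},{"hand": 4,"dx": 0,"dy": 0,"dz": -3,"ax": 0,"ay": 0,"az": 0},{"hand": 4,"dx": 0,"dy": 0,"dz": -6,"ax": 0,"ay": 0,"az": 0},{"hand": 4,"dx": 0,"dy": 0,"dz": -9,"ax": 0,"ay": 0,"az": 0},{"hand": 4,"dx": 0.5,"dy": 0,"dz": -12,"ax": 0,"ay": 0,"az": 0},{"hand": 4,"dx": 2,"dy": 0,"dz": -15,"ax": 0,"ay": 0,"az": 0},{"hand": 4,"dx": 4,"dy": 0.5,"dz": -18,"ax": 0,"ay": 0,"az": 0},{"hand": 4,"dx": 7,"dy": 1,"dz": -21,"ax": 0,"ay": 0,"az": 0},{"hand": 4,"dx": 10,"dy": 1.5,"dz": -23,"ax": 0,"ay": 0,"az": -1},{"hand": 4,"dx": 13,"dy": 2,"dz": -24.5,"ax": 0,"ay": 0,"az": -2.3}])

```text
t: 6.3
tcp_pos: [0.4945, 0.0493, 0.2526]
tool_rot: [2.254, 2.186, 0.002]
ft_force: [0.7, -0.3, -2.9]
grip_width: 0.0529
```

>>> step_arm(motion=[{"hand": 4,"dx": 3,"dy": 0.5,"dz": 0,"ax": 0,"ay": 0,"az": 0},{"hand": 4,"dx": 6,"dy": 1,"dz": 0,"ax": 0,"ay": 0,"az": 0},{"hand": 4,"dx": 9,"dy": 1.5,"dz": 0,"ax": 0,"ay": 0,"az": 0},{"hand": 4,"dx": 12,"dy": 2,"dz": 0,"ax": 0,"ay": 0,"az": 0},{"hand": 4,"dx": 15,"dy": 2.4,"dz": 0,"ax": 0,"ay": 0,"az": 0},{"hand": 4,"dx": 18,"dy": 2.6,"dz": 0,"ax": 0,"ay": 0,"az": 0},{"hand": 4,"dx": 20.5,"dy": 2.7,"dz": 0,"ax": 0,"ay": 0,"az": 0},{"hand": 4,"dx": 22.5,"dy": 2.7,"dz": 0,"ax": 0,"ay": 0,"az": 0},{"hand": 4,"dx": 23.3,"dy": 2.7,"dz": 0,"ax": 0,"ay": 0,"az": 0},{"hand": 4,"dx": 23.3,"dy": 2.7,"dz": 0,"ax": 0,"ay": 0,"az": 0}])

```text
t: 7.3
tcp_pos: [0.5284, 0.2807, 0.2504]
tool_rot: [-2.254, -2.188, 0.001]
ft_force: [-0.6, -0.4, -2.9]
grip_width: 0.0529
```

```bash
python3 -c "
from go import *
s=readout.observe();print(s['tcp_pos'].round(4),s['grip_width'],s['ft_force'].round(1))
go([.547,.279,.146],-1.8)
w=grab('wrist'); save('w4.png',cv2.resize(w['frame'],(800,600)))"
```

```text
[0.5284 0.2807 0.2504] 0.05286522884465899 [-0.6 -0.4 -2.9]
t 7.3 d cm [-0.12  1.87 10.44] a deg [-0.02  0.01  0.09]
```

View pics/w4.png

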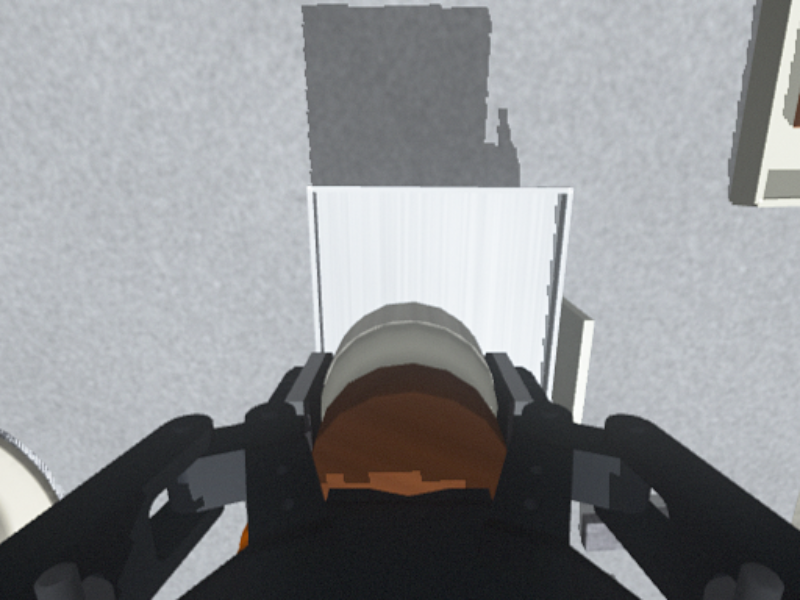

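The pot is held upright over the pan's +y half. I'll descend to just above the floor, then lower slowly and watch the force.

>>> step_arm(motion=[{"hand": 4,"dx": -0.1,"dy": 1,"dz": 1,"ax": 0,"ay": 0,"az": 0},{"hand": 4,"dx": -0.1,"dy": 1.9,"dz": 3,"ax": 0,"ay": 0,"az": 0},{"hand": 4,"dx": -0.1,"dy": 1.9,"dz": 5,"ax": 0,"ay": 0,"az": 0},{"hand": 4,"dx": -0.1,"dy": 1.9,"dz": 7,"ax": 0,"ay": 0,"az": 0},{"hand": 4,"dx": -0.1,"dy": 1.9,"dz": 8.5,"ax": 0,"ay": 0,"az": 0},{"hand": 4,"dx": -0.1,"dy": 1.9,"dz": 9.5,"ax": 0,"ay": 0,"az": 0},{"hand": 4,"dx": -0.1,"dy": 1.9,"dz": 10,"ax": 0,"ay": 0,"az": 0},{"hand": 4,"dx": -0.1,"dy": 1.9,"dz": 10.4,"ax": 0,"ay": 0,"az": 0},{"hand": 4,"dx": -0.1,"dy": 1.9,"dz": 10.6,"ax": 0,"ay": 0,"az": 0},{"hand": 4,"dx": -0.1,"dy": 1.9,"dz": 10.8,"ax": 0,"ay": 0,"az": 0}])

```text
t: 8.35
tcp_pos: [0.5478, 0.2787, 0.1427]
tool_rot: [2.255, 2.187, 0.001]
ft_force: [1.1, 0.3, -2.6]
grip_width: 0.0532
```

>>> step_arm(motion=[{"hand": 4,"dx": 0,"dy": 0,"dz": 0.2,"ax": 0,"ay": 0,"az": 0},{"hand": 4,"dx": 0,"dy": 0,"dz": 0.4,"ax": 0,"ay": 0,"az": 0},{"hand": 4,"dx": 0,"dy": 0,"dz": 0.6,"ax": 0,"ay": 0,"az": 0},{"hand": 4,"dx": 0,"dy": 0,"dz": 0.8,"ax": 0,"ay": 0,"az": 0},{"hand": 4,"dx": 0,"dy": 0,"dz": 1,"ax": 0,"ay": 0,"az": 0},{"hand": 4,"dx": 0,"dy": 0,"dz": 1.2,"ax": 0,"ay": 0,"az": 0},{"hand": 4,"dx": 0,"dy": 0,"dz": 1.4,"ax": 0,"ay": 0,"az": 0},{"hand": 4,"dx": 0,"dy": 0,"dz": 1.6,"ax": 0,"ay": 0,"az": 0},{"hand": 4,"dx": 0,"dy": 0,"dz": 1.8,"ax": 0,"ay": 0,"az": 0},{"hand": 4,"dx": 0,"dy": 0,"dz": 2,"ax": 0,"ay": 0,"az": 0}])

```text
t: 9.35
tcp_pos: [0.5477, 0.2787, 0.1222]
tool_rot: [2.255, 2.187, 0.0]
ft_force: [2.8, 0.4, -0.4]
grip_width: 0.0532
```

>>> step_arm(motion=[{"hand": 4,"dx": 0,"dy": 0,"dz": 0.2,"ax": 0,"ay": 0,"az": 0},{"hand": 4,"dx": 0,"dy": 0,"dz": 0.3,"ax": 0,"ay": 0,"az": 0},{"hand": 4,"dx": 0,"dy": 0,"dz": 0.3,"ax": 0,"ay": 0,"az": 0},{"hand": 5.5,"dx": 0,"dy": 0,"dz": 0.3,"ax": 0,"ay": 0,"az": 0},{"hand": 6,"dx": 0,"dy": 0,"dz": 0.3,"ax": 0,"ay": 0,"az": 0},{"hand": 7,"dx": 0,"dy": 0,"dz": 0.3,"ax": 0,"ay": 0,"az": 0},{"hand": 8,"dx": 0,"dy": 0,"dz": 0.3,"ax": 0,"ay": 0,"az": 0},{"hand": 8,"dx": 0,"dy": 0,"dz": 0.3,"ax": 0,"ay": 0,"az": 0},{"hand": 8,"dx": 0,"dy": 0,"dz": 0.3,"ax": 0,"ay": 0,"az": 0},{"hand": 8,"dx": 0,"dy": 0,"dz": 0.3,"ax": 0,"ay": 0,"az": 0}])

```text
t: 10.35
tcp_pos: [0.5476, 0.2786, 0.1193]
tool_rot: [2.256, 2.187, -0.0]
ft_force: [0.7, 0.6, 0.6]
grip_width: 0.0802
```

>>> step_arm(motion=[{"hand": 8,"dx": 0,"dy": 0,"dz": -0.5,"ax": 0,"ay": 0,"az": 0},{"hand": 8.5,"dx": 0,"dy": 0,"dz": -2,"ax": 0,"ay": 0,"az": 0},{"hand": 8.5,"dx": 0,"dy": 0,"dz": -4,"ax": 0,"ay": 0,"az": 0},{"hand": 8.5,"dx": 0,"dy": 0,"dz": -6,"ax": 0,"ay": 0,"az": 0},{"hand": 8.5,"dx": 0,"dy": 0,"dz": -9,"ax": 0,"ay": 0,"az": 0},{"hand": 8.5,"dx": -2,"dy": 0,"dz": -11,"ax": 0,"ay": 0,"az": 0},{"hand": 8.5,"dx": -5,"dy": 0,"dz": -13,"ax": 0,"ay": 0,"az": 0},{"hand": 8.5,"dx": -9,"dy": -0.5,"dz": -14,"ax": 0,"ay": 0,"az": 0},{"hand": 8.5,"dx": -13,"dy": -1,"dz": -14,"ax": 0,"ay": 0,"az": 0},{"hand": 8.5,"dx": -17,"dy": -1.5,"dz": -14,"ax": 0,"ay": 0,"az": 0}])

```text
t: 11.35
tcp_pos: [0.527, 0.1079, 0.2611]
tool_rot: [2.254, 2.186, 0.002]
ft_force: [0.2, -0.1, 0.2]
grip_width: 0.085
```

```bash
python3 -c "
from go import *
b=grab('side'); save('s2.png',cv2.resize(b['frame'][90:270,150:390],(800,600)))
go([.5,-.30,.2],-1.8)"
```

```text
t 11.4 d cm [-40.38  -1.33   6.19] a deg [ 0.09  0.12 -0.07]
```

View pics/s2.png

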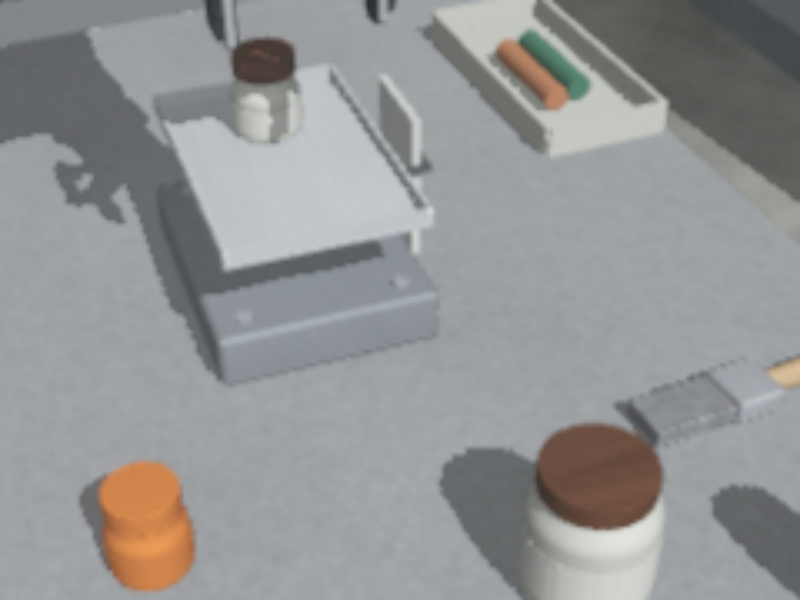

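Pot A stands upright on the far half of the pan at (265,90) in the crop. Now for pot B.

>>> step_arm(motion=[{"hand": 8.5,"dx": -3,"dy": -0.1,"dz": 0,"ax": 0,"ay": 0,"az": 0},{"hand": 8.5,"dx": -7,"dy": -0.2,"dz": 0,"ax": 0,"ay": 0,"az": 0},{"hand": 8.5,"dx": -12,"dy": -0.4,"dz": 1,"ax": 0,"ay": 0,"az": 0},{"hand": 8.5,"dx": -17,"dy": -0.6,"dz": 2,"ax": 0,"ay": 0,"az": 0},{"hand": 8.5,"dx": -22,"dy": -0.8,"dz": 3,"ax": 0,"ay": 0,"az": 0},{"hand": 8.5,"dx": -27,"dy": -1,"dz": 4,"ax": 0,"ay": 0,"az": 0},{"hand": 8.5,"dx": -32,"dy": -1.2,"dz": 5,"ax": 0,"ay": 0,"az": 0},{"hand": 8.5,"dx": -36,"dy": -1.3,"dz": 6,"ax": 0,"ay": 0,"az": 0},{"hand": 8.5,"dx": -39,"dy": -1.3,"dz": 6.2,"ax": 0,"ay": 0,"az": 0},{"hand": 8.5,"dx": -40.4,"dy": -1.3,"dz": 6.2,"ax": 0,"ay": 0,"az": 0}])

```text
t: 12.4
tcp_pos: [0.5014, -0.2967, 0.1978]
tool_rot: [2.258, 2.184, -0.001]
ft_force: [-0.6, 0.2, -1.1]
grip_width: 0.0851
```

```bash
python3 -c "
from go import *
w=grab('wrist'); save('w5.png',cv2.resize(w['frame'],(800,600)))
go([.5,-.30,.0053],-1.8)"
```

```text
t 12.45 d cm [-0.26 -0.14 19.26] a deg [ 0.    0.05 -0.1 ]
```

View pics/w5.png

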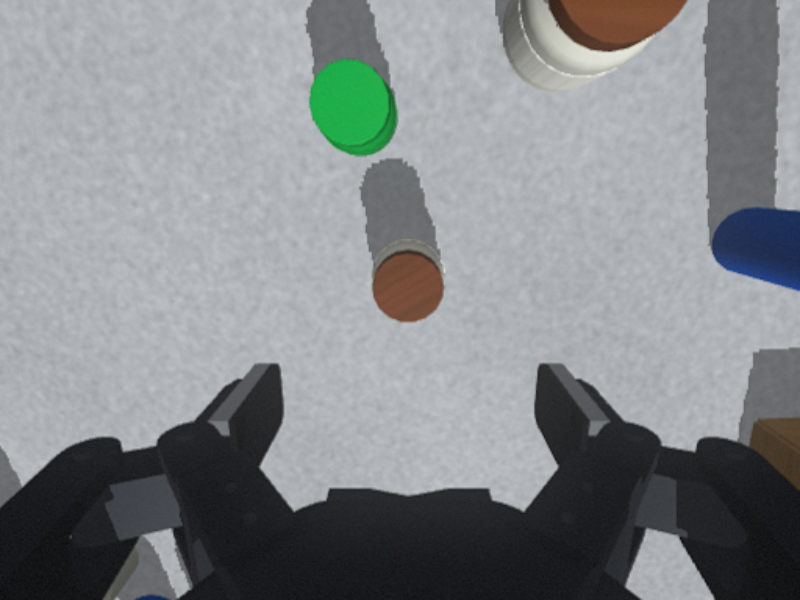

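The wrist view shows pot B's lid at (408,286), centred between the jaws as pot A was, with clear space on both sides.

```bash
python3 -c "
from go import *
w=load('wrist');k=.64
p=cast(w,408*k,286*k,.065);print(p.round(3));p[2]=.0053;go(p,-1.8)"
```

```text
[ 0.502 -0.299  0.065]
t 12.45 d cm [-0.15  0.05 19.26] a deg [ 0.    0.05 -0.1 ]
```

>>> step_arm(motion=[{"hand": 8.5,"dx": -0.2,"dy": 0,"dz": 2,"ax": 0,"ay": 0,"az": 0},{"hand": 8.5,"dx": -0.2,"dy": 0,"dz": 5,"ax": 0,"ay": 0,"az": 0},{"hand": 8.5,"dx": -0.2,"dy": 0,"dz": 8,"ax": 0,"ay": 0,"az": 0},{"hand": 8.5,"dx": -0.2,"dy": 0,"dz": 11,"ax": 0,"ay": 0,"az": 0},{"hand": 8.5,"dx": -0.2,"dy": 0,"dz": 14,"ax": 0,"ay": 0,"az": 0},{"hand": 8.5,"dx": -0.2,"dy": 0,"dz": 16,"ax": 0,"ay": 0,"az": 0},{"hand": 8.5,"dx": -0.2,"dy": 0,"dz": 17.5,"ax": 0,"ay": 0,"az": 0},{"hand": 8.5,"dx": -0.2,"dy": 0,"dz": 18.5,"ax": 0,"ay": 0,"az": 0},{"hand": 8.5,"dx": -0.2,"dy": 0,"dz": 19.2,"ax": 0,"ay": 0,"az": 0},{"hand": 8.5,"dx": -0.2,"dy": 0,"dz": 19.2,"ax": 0,"ay": 0,"az": 0}])

```text
t: 13.45
tcp_pos: [0.5019, -0.296, 0.0052]
tool_rot: [-2.255, -2.187, 0.0]
ft_force: [-0.0, 0.0, 0.3]
grip_width: 0.085
```

>>> step_arm(motion=[{"hand": 4,"dx": 0,"dy": 0,"dz": 0,"ax": 0,"ay": 0,"az": 0},{"hand": 4,"dx": 0,"dy": 0,"dz": 0,"ax": 0,"ay": 0,"az": 0},{"hand": 4,"dx": 0,"dy": 0,"dz": 0,"ax": 0,"ay": 0,"az": 0},{"hand": 4,"dx": 0,"dy": 0,"dz": 0,"ax": 0,"ay": 0,"az": 0},{"hand": 4,"dx": 0,"dy": 0,"dz": 0,"ax": 0,"ay": 0,"az": 0},{"hand": 4,"dx": 0,"dy": 0,"dz": 0,"ax": 0,"ay": 0,"az": 0},{"hand": 4,"dx": 0,"dy": 0,"dz": 0,"ax": 0,"ay": 0,"az": 0},{"hand": 4,"dx": 0,"dy": 0,"dz": 0,"ax": 0,"ay": 0,"az": 0},{"hand": 4,"dx": 0,"dy": 0,"dz": 0,"ax": 0,"ay": 0,"az": 0},{"hand": 4,"dx": 0,"dy": 0,"dz": 0,"ax": 0,"ay": 0,"az": 0}], force=30)

```text
t: 14.45
tcp_pos: [0.5021, -0.2965, 0.0063]
tool_rot: [2.255, 2.186, 0.0]
ft_force: [-2.0, 0.5, 6.9]
grip_width: 0.0525
```

```bash
python3 -c "
from go import *
go([.544,.173,.25],-1.8)"
```

```text
t 14.45 d cm [ 47.04   2.75 -24.41] a deg [0.05 0.04 0.02]
```

>>> step_arm(motion=[{"hand": 4,"dx": 0,"dy": 0,"dz": -0.5,"ax": 0,"ay": 0,"az": 0},{"hand": 4,"dx": 0,"dy": 0,"dz": -2,"ax": 0,"ay": 0,"az": 0},{"hand": 4,"dx": 0,"dy": 0,"dz": -5,"ax": 0,"ay": 0,"az": 0},{"hand": 4,"dx": 0,"dy": 0,"dz": -8,"ax": 0,"ay": 0,"az": 0},{"hand": 4,"dx": 0,"dy": 0,"dz": -12,"ax": 0,"ay": 0,"az": 0},{"hand": 4,"dx": 0,"dy": 0,"dz": -16,"ax": 0,"ay": 0,"az": 0},{"hand": 4,"dx": 2,"dy": 0,"dz": -19,"ax": 0,"ay": 0,"az": 0},{"hand": 4,"dx": 5,"dy": 0.2,"dz": -22,"ax": 0,"ay": 0,"az": 0},{"hand": 4,"dx": 9,"dy": 0.5,"dz": -24,"ax": 0,"ay": 0,"az": 0},{"hand": 4,"dx": 13,"dy": 0.8,"dz": -24.5,"ax": 0,"ay": 0,"az": 0}])

```text
t: 15.45
tcp_pos: [0.514, -0.1656, 0.2542]
tool_rot: [2.254, 2.183, 0.002]
ft_force: [0.7, 0.5, -2.4]
grip_width: 0.0525
```

>>> step_arm(motion=[{"hand": 4,"dx": 4,"dy": 0.2,"dz": 0,"ax": 0,"ay": 0,"az": 0},{"hand": 4,"dx": 8,"dy": 0.5,"dz": 0,"ax": 0,"ay": 0,"az": 0},{"hand": 4,"dx": 12,"dy": 0.8,"dz": 0,"ax": 0,"ay": 0,"az": 0},{"hand": 4,"dx": 16,"dy": 1,"dz": 0,"ax": 0,"ay": 0,"az": 0},{"hand": 4,"dx": 20,"dy": 1.2,"dz": 0,"ax": 0,"ay": 0,"az": 0},{"hand": 4,"dx": 24,"dy": 1.5,"dz": 0,"ax": 0,"ay": 0,"az": 0},{"hand": 4,"dx": 28,"dy": 1.8,"dz": 0,"ax": 0,"ay": 0,"az": 0},{"hand": 4,"dx": 31,"dy": 1.9,"dz": 0,"ax": 0,"ay": 0,"az": 0},{"hand": 4,"dx": 33,"dy": 2,"dz": 0,"ax": 0,"ay": 0,"az": 0},{"hand": 4,"dx": 34,"dy": 2,"dz": 0,"ax": 0,"ay": 0,"az": 0}])

```text
t: 16.45
tcp_pos: [0.544, 0.1743, 0.2513]
tool_rot: [2.254, 2.188, 0.001]
ft_force: [-0.2, -0.2, -2.5]
grip_width: 0.0525
```

```bash
python3 -c "
from go import *
w=grab('wrist'); save('w6.png',cv2.resize(w['frame'],(800,600)))
s=readout.observe();print(s['tcp_pos'].round(4),s['grip_width'],s['ft_force'].round(1))
go([.544,.173,.126],-1.8)"
```

```text
[0.5441 0.1746 0.2511] 0.05271853353297156 [-0.8  1.5 -2.3]
t 16.5 d cm [-1.700e-01 -1.000e-02  1.251e+01] a deg [ 0.03 -0.03  0.12]
```

View pics/w6.png

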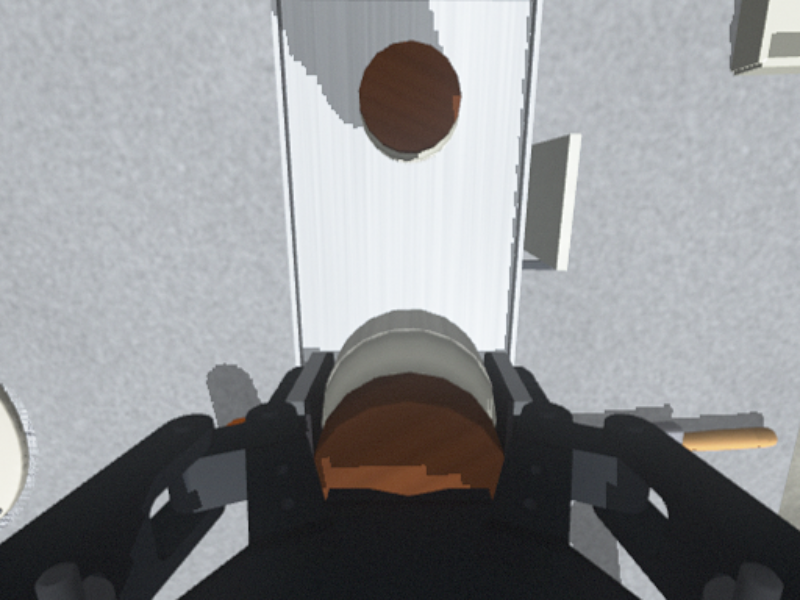

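Pot A is upright on the pan at (410,98), and pot B is held upright over the near half. I'll lower it.

>>> step_arm(motion=[{"hand": 4,"dx": 0,"dy": 0,"dz": 1,"ax": 0,"ay": 0,"az": 0},{"hand": 4,"dx": 0,"dy": 0,"dz": 3,"ax": 0,"ay": 0,"az": 0},{"hand": 4,"dx": 0,"dy": 0,"dz": 5.5,"ax": 0,"ay": 0,"az": 0},{"hand": 4,"dx": 0,"dy": 0,"dz": 8,"ax": 0,"ay": 0,"az": 0},{"hand": 4,"dx": 0,"dy": 0,"dz": 10,"ax": 0,"ay": 0,"az": 0},{"hand": 4,"dx": 0,"dy": 0,"dz": 11.3,"ax": 0,"ay": 0,"az": 0},{"hand": 4,"dx": 0,"dy": 0,"dz": 12,"ax": 0,"ay": 0,"az": 0},{"hand": 4,"dx": 0,"dy": 0,"dz": 12.3,"ax": 0,"ay": 0,"az": 0},{"hand": 4,"dx": 0,"dy": 0,"dz": 12.5,"ax": 0,"ay": 0,"az": 0},{"hand": 4,"dx": 0,"dy": 0,"dz": 12.7,"ax": 0,"ay": 0,"az": 0}])

```text
t: 17.5
tcp_pos: [0.5447, 0.1727, 0.1239]
tool_rot: [2.255, 2.186, 0.001]
ft_force: [-0.5, -0.5, -2.4]
grip_width: 0.0529
```

>>> step_arm(motion=[{"hand": 4,"dx": 0,"dy": 0,"dz": 0.2,"ax": 0,"ay": 0,"az": 0},{"hand": 4,"dx": 0,"dy": 0,"dz": 0.4,"ax": 0,"ay": 0,"az": 0},{"hand": 4,"dx": 0,"dy": 0,"dz": 0.6,"ax": 0,"ay": 0,"az": 0},{"hand": 4,"dx": 0,"dy": 0,"dz": 0.8,"ax": 0,"ay": 0,"az": 0},{"hand": 4,"dx": 0,"dy": 0,"dz": 1,"ax": 0,"ay": 0,"az": 0},{"hand": 4,"dx": 0,"dy": 0,"dz": 1.2,"ax": 0,"ay": 0,"az": 0},{"hand": 4,"dx": 0,"dy": 0,"dz": 1.4,"ax": 0,"ay": 0,"az": 0},{"hand": 4,"dx": 0,"dy": 0,"dz": 1.6,"ax": 0,"ay": 0,"az": 0},{"hand": 4,"dx": 0,"dy": 0,"dz": 1.8,"ax": 0,"ay": 0,"az": 0},{"hand": 4,"dx": 0,"dy": 0,"dz": 2,"ax": 0,"ay": 0,"az": 0}])

```text
t: 18.5
tcp_pos: [0.5444, 0.1727, 0.1032]
tool_rot: [2.255, 2.187, 0.0]
ft_force: [0.3, 1.1, -0.7]
grip_width: 0.0524
```

>>> step_arm(motion=[{"hand": 4,"dx": 0,"dy": 0,"dz": 0.2,"ax": 0,"ay": 0,"az": 0},{"hand": 4,"dx": 0,"dy": 0,"dz": 0.4,"ax": 0,"ay": 0,"az": 0},{"hand": 4,"dx": 0,"dy": 0,"dz": 0.5,"ax": 0,"ay": 0,"az": 0},{"hand": 4,"dx": 0,"dy": 0,"dz": 0.5,"ax": 0,"ay": 0,"az": 0},{"hand": 5.5,"dx": 0,"dy": 0,"dz": 0.5,"ax": 0,"ay": 0,"az": 0},{"hand": 6,"dx": 0,"dy": 0,"dz": 0.5,"ax": 0,"ay": 0,"az": 0},{"hand": 7,"dx": 0,"dy": 0,"dz": 0.5,"ax": 0,"ay": 0,"az": 0},{"hand": 8,"dx": 0,"dy": 0,"dz": 0.5,"ax": 0,"ay": 0,"az": 0},{"hand": 8,"dx": 0,"dy": 0,"dz": 0.5,"ax": 0,"ay": 0,"az": 0},{"hand": 8,"dx": 0,"dy": 0,"dz": 0.5,"ax": 0,"ay": 0,"az": 0}])

```text
t: 19.5
tcp_pos: [0.5443, 0.1726, 0.0983]
tool_rot: [2.256, 2.187, -0.0]
ft_force: [-0.7, -0.1, -0.8]
grip_width: 0.0799
```

>>> step_arm(motion=[{"hand": 8,"dx": 0,"dy": 0,"dz": -0.5,"ax": 0,"ay": 0,"az": 0},{"hand": 8.5,"dx": 0,"dy": 0,"dz": -2,"ax": 0,"ay": 0,"az": 0},{"hand": 8.5,"dx": 0,"dy": 0,"dz": -4,"ax": 0,"ay": 0,"az": 0},{"hand": 8.5,"dx": 0,"dy": 0,"dz": -7,"ax": 0,"ay": 0,"az": 0},{"hand": 8.5,"dx": 0,"dy": 0,"dz": -10,"ax": 0,"ay": 0,"az": 0},{"hand": 8.5,"dx": 0,"dy": 0,"dz": -13,"ax": 0,"ay": 0,"az": 0},{"hand": 8.5,"dx": -3,"dy": -2,"dz": -15,"ax": 0,"ay": 0,"az": 0},{"hand": 8.5,"dx": -6,"dy": -4,"dz": -16,"ax": 0,"ay": 0,"az": 0},{"hand": 8.5,"dx": -9,"dy": -6,"dz": -16,"ax": 0,"ay": 0,"az": 0},{"hand": 8.5,"dx": -12,"dy": -8,"dz": -16,"ax": 0,"ay": 0,"az": 0}])

```text
t: 20.5
tcp_pos: [0.4598, 0.0544, 0.2599]
tool_rot: [2.254, 2.186, 0.002]
ft_force: [0.5, -1.1, 0.2]
grip_width: 0.0848
```

```bash
python3 -c "
from go import *
a=grab('scene');b=grab('side')
A=cv2.resize(a['frame'][130:280,300:460],(400,375),interpolation=cv2.INTER_CUBIC);B=cv2.resize(b['frame'][95:215,180:308],(400,375),interpolation=cv2.INTER_CUBIC)
save('f.png',np.hstack([A,B]))"
```

```text
(no output)
```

View pics/f.png

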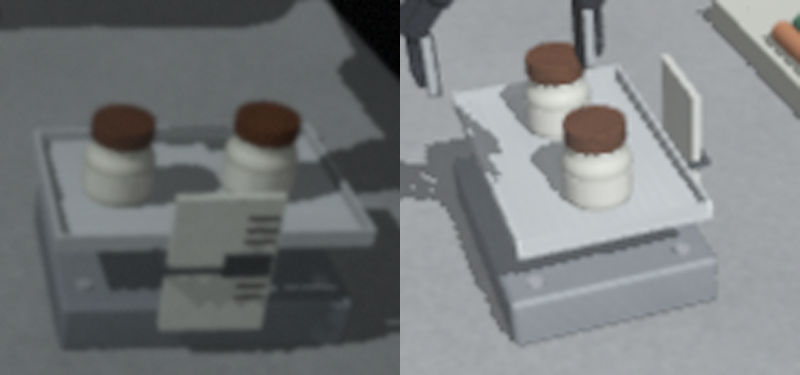

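Both pots stand upright, and the pointer at (195,271) appears level with the dark band at (247,264). I'll check the sink numerically from the rim and from the pointer's travel.

```bash
python3 -c "
from go import *
a=load('scene');f=a['frame'].astype(int)
def zx(u,v,x):
    d=M(a)@np.linalg.solve(a['K'],[u,v,1.]);o=a['origin'];return (o+d*(x-o[0])/d[0]).round(4)
s=2.5
for u,v in((330,232),(100,237)):print('rim',zx(300+u/s,130+v/s,.621))
print('pointer',zx(300+195/s,130+271/s,.637))
for v in(254,276):print('band',zx(300+247/s,130+v/s,.637))
u0=int(300+200/s);u1=int(300+247/s)
print(f[225:256,u0].sum(1).tolist());print(f[225:256,u1].sum(1).tolist())
print('initial pointer z',zx(595*.64,343*.64,.637))
"
```

```text
rim [0.621  0.3093 0.1032]
rim [0.621  0.1417 0.1076]
pointer [0.637  0.2087 0.0856]
band [0.637  0.2443 0.099 ]
band [0.637  0.2474 0.0789]
[331, 329, 332, 328, 335, 338, 334, 331, 329, 328, 316, 272, 211, 176, 216, 278, 309, 310, 299, 290, 286, 286, 284, 288, 286, 290, 293, 308, 322, 331, 332]
[279, 244, 251, 285, 307, 284, 227, 157, 120, 114, 112, 112, 113, 118, 129, 168, 229, 249, 217, 189, 222, 252, 233, 194, 203, 254, 291, 307, 320, 321, 320]
initial pointer z [0.637  0.2083 0.1273]
```

The rim height gives a sink of about 0.040 and the pointer's travel gives about 0.042. The pointer (z 0.086) lies inside the band (0.079–0.099). I'm handing in.

```bash
python3 -c "
from plant import r; print(r.close_job())"
```

```text
the job is handed in; nothing more can be done
None
```

The two small white pots now stand upright side by side on the pan, about 52 mm either side of its centre. I lowered each one slowly until the pan carried its weight, then released it. The big jar and the green and orange pots were left alone, and I handed the job in at about 20.6 s.

- **Sink:** the last pictures give a pan sink of about 40 mm from the rim and 42 mm from the pointer's travel, so the two roughly agree. The pan stayed well clear of its 70 mm bottom stop.
- **Pointer:** it sits at about z 0.086, inside the dark band measured at 0.079–0.099 and slightly below the band's centre.
- **Clear of the load:** the gripper is open and well away from the pots and pan.
- **Grasps:** pot A's first grasp sat on the pot's shoulder with about 12 N upward force, so I regrasped it 8 mm lower. Pot B's grasp showed about 7 N upward, which was gone once it was lifted.
- **Refused call:** the first move call was refused because it was missing some keys. Nothing moved.

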